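# Show the softener cup's outlet to the remote technician

## Task

On the service bench, lift open the black flap of the white soap dispenser, take the blue softener cup out by its grip, and hold it up to the clip-on lens of the tablet for the remote technician: underside squarely facing the lens, centred on it and about 12 cm away from it, so that the siphon outlet can be checked for clogging. Finish while still holding the cup there, steady in the air. Do not touch the tablet or its stand, and leave the other two cups and all else on the bench where it is.

Things in the scene. Friction and masses are not known exactly. Their poses are not given: they have to be found in the camera images.
- soap_box: White soap dispenser, fixed: 150 (x) by 244 (y) by 130 mm high, steel rim 4 to 8 mm wider. Origin: centre of its underside, z up; front faces -x. Three open bays 118 by 76 mm at x = -12, y = -80, 0, 80 mm, floors at z = 30; walls between them to z = 85; outer walls to 130; behind the bays a channel to z = 92. Green valves stand out 47 mm at the back, below 120 mm; drain spigot at the -y end
- flap (a joint): angle of the black flap that covers the dispenser, rad: 0 shut, grows as the front edge lifts, to 1.8 at the stop (leaning back). It starts shut or a little ajar and stays where it is left (stiff hinge, about 1 to 2 N at the tab)
- flap_hinge (a point): middle of the flap's hinge line along the dispenser's y axis, at the top of its back wall (x = 75 mm, z = 131 mm of the dispenser); its frame turns with the flap
- flap_tab (a point): point to hold on the flap's pull tab, 182 mm from the hinge: a tongue in the flap's plane, 24 mm wide (y), 10 mm thick, reaching 45 mm beyond the flap's front edge; the point is 18 mm from its end, mid-thickness (5 mm off the hinge plane). Shut, it juts out in front of the dispenser, free underneath; pinch it across its width from above and it pivots between the fingers as the flap swings up
- cup_blue: BLUE SOFTENER CUP, loose, 60 to 130 g, in one of the three bays (varies) with 4 mm play: 110 (x) by 68 (y) mm, rim 58 mm high. Origin: centre of its underside, z up, x and y along the dispenser's. A bridge over the mouth carries an upright grip fin 10 mm thick (x), 44 mm long (y), from z = 58 to 90 mm. The siphon outlet is a short spigot in the middle of the underside
- cup_blue_grip (a point): point to hold on the blue cup's grip fin: 82 mm above the centre of the underside; its axes are the cup's
- cup_white: white cup, otherwise as the blue one; stays in its bay
- cup_grey: grey cup, otherwise as the blue one; stays in its bay
- lens (a point): centre of the front glass of the clip-on inspection lens (silver ring of 26 mm across) at the middle of the tablet's upper edge. z: out of the glass along the line of sight, square to the screen, up and back towards the robot, 0.48 to 0.72 rad from vertical; x: up the screen; y: along its upper edge
- tablet_stand: aluminium stand, fixed on the bench, 170 mm by 160 mm foot, carrying a black tablet of 245 mm (y) by 170 mm on a tilting head 68 mm above the bench; the screen faces up and towards the robot. Origin: centre of the foot's underside. The tablet's lower edge is 20 to 40 mm, its upper edge up to 140 mm above the bench
- screwdriver: screwdriver lying on the bench near the robot; bystander
- brush: cleaning brush lying on the bench; bystander
- bottle: white bottle with a green cap, 72 mm across, 200 mm tall; origin: centre of its underside; bystander
- mug: white mug, 80 mm across, 92 mm tall; origin: centre of its underside; bystander
- spare_valve: spare green solenoid valve with a brass fitting, 90 mm long, 46 mm high, lying on the bench; origin: middle of its underside; bystander

How it is judged:
By the outcome, as a careful person would: the job done as asked, in the order asked, and still so for the second after the job is handed in, while the arm keeps its last pose, push and grip.
It also fails if it takes over 54 s, if anything falls off the work surface, if the arm or the gripper's body presses on something with over 40 N, if the wrist force passes 120 N, or if a joint passes its speed limit or range.

## Robot

A 6-joint arm with a two-finger parallel gripper is mounted at the origin on the work surface. World frame = base frame: x ahead of the robot, y to its left, z up, the work surface at z = 0. Lengths are in m, angles in rad, forces in N, time in s.
With the tool pointing down it reaches from about 0.4 to 0.825 m from the base axis. Payload 7 kg.
Tool frame: the origin (TCP) lies on the mounting face of the last link; the fingertips stand arm.tcp_to_tips ahead of it and the grasp point (between the pads) lies 159 mm ahead of it (arm.tcp_to_tips is the distance from the TCP to the fingertips, in m); z points along the fingers, y is the direction in which the jaws open and shut (so a half turn about z gives the same grasp; the last joint's range is limited). The gripper opens to 88 mm and grips with 3 to 60 N. Pads are 19 mm wide; open, the fingers measure 130 mm over their backs; the gripper's body (78 mm by 193 mm) begins 47 mm behind the grasp point.
Start: joints at [-0.868, 0.359, 0.012, 0, -1.224, -0.288], TCP at [0.272, -0.618, 0.405] pointing down, gripper open.
Joint ranges: [-3.07, 3.07], [-1.43, 2.12], [-1.02, 1.25], [-3.03, 1.67], [-3.05, -0], [-3.03, 3.03]. Speed limits (rad/s): [2.39, 2.39, 3.01, 3.14, 3.14, 3.14].

## Interface

Orientations are given as [roll, pitch, yaw] about the fixed x, y, z axes, in that order (R = Rz(yaw) Ry(pitch) Rx(roll)).
In Python, from station import arm, cams, job_done, finder gives the robot as it stands.
- The arm moves only by the tool play_rows, never from a script. Its argument "targets" is a list that holds one entry, the list of rows, each a list of 4 numbers: the shift along the tool's x, y, z in m, then the turn about the tool's z in degrees. A call has 1 to 5 rows; each row is the pose to reach, as a shift and turn from the pose commanded when the call began, along the tool's axes at that moment; what a row does not reach only later rows make up. A row lasts 1/8 s, in which the tool goes at most 62.5 mm and 10.7 degrees, less where a joint would pass 70% of its speed; a pose out of reach is approached as far as the arm can. A call with a gripper value outside its range is refused whole. "grip" is the closure in counts, from 0 (fully open) to 255 (shut), set as the call begins (left out, the last holds). The fingers move at their own pace and stop on an object; "newtons" is the grip in N (left out, the last holds). Time passes only in rows, so rows that repeat a pose let the fingers close. It gives the time, the measured TCP pose, the force and the opening at its end, in the units of the state.
- arm.get_state(): the state, without advancing time (a new reading comes with each control period).
- cams.grab_frame(name): name is "scene" or "top" or "wrist"; returns (picture, depth): 480x640x3 uint8, red, green, blue; 480x640 float32, m along the optical axis (not along the pixel's ray), 0 where there is no reading.
- cams.camera_params(name): a dict with "intrinsics" (3x3 intrinsics, pixels), "D" ([k1, k2, p1, p2, k3] as OpenCV has them; the pictures are not rectified), "position" and "attitude" of the camera in the world. Camera axes: x right, y down, z forward; pixel columns grow to the right and rows downward; lengths in m; the calibration is good to about 2 mm. A picture is of the moment at which its call begins: read the wrist's pose just before it. camera_params takes no time and is no camera call; for the wrist camera it gives the pose at the moment of the call.
- job_done(): hands the job in, once; it reports no verdict.
Trained networks look in the newest picture that a camera, given by its name, has taken for a name from the list of things; names that differ only in an ending like _2 or _b are one class to them, and where a whole thing is asked for, a point or a joint stands for the part that bears it (a point fixed in the world has none). Each returns a list of dicts, best first, with "score" (0 to 1); they miss things now and then, are a little off and sometimes report something else, mostly with a low value. They report only what shows in the picture. A call takes as long as a camera call.
- finder.find_in(camera, query): "xyz" ([x, y, z] in m, in world coordinates, good to about 4 mm: the middle of the surface that is visible of it).
- finder.masks_of(camera, query): "mask" (480x640 bool, what is visible of it).
The state is a dict: "t": time; "q": joint angles; "qd": joint speeds; "joint_efforts": joint torques, N m; "eef_pos": TCP position; "ee_rot": TCP orientation; "force": force on the tool from outside, world axes, zero at the start; "moment": the same for the moment, N m; "width": finger opening in m.
Only numpy, scipy, OpenCV 4.12 (cv2) and the standard library are available. Lean on these libraries where they do the work, as an engineer would, in place of code of your own. Each camera call takes 0.05 s, during which the arm holds its last target. There are 200 camera calls.

## Working session

There is one attempt and no reset: what is moved stays moved. The work goes in short steps, Python scripts to look and compute and a tool call to move; the robot and the scene stay as the last step left them, time stands still between calls to the robot, and variables do not carry over. Pictures are saved under pics/ and viewed, about 8 in all and at most 12, crops included, and the job is handed in when it is done.

Besides the shell and the picture viewer there is one more tool, called as name([rows], argument=value, ...), one row to a line, values as JSON. play_rows: Moves the arm, as the interface text tells. Its arguments: {"type":"object","properties":{"targets":{"type":"array","items":{"type":"array","items":{"type":"array","items":{"type":"number"}}}},"grip":{"type":"number"},"newtons":{"type":"number"}},"required":["targets"]}

```bash
ls; mkdir -p pics; cat > h.py <<'E'
import numpy as np,cv2,json
from scipy.spatial.transform import Rotation as Rn
from station import arm,cams,job_done,finder
def Rr(e):
    e=np.asarray(e,float)
    return e if e.shape==(3,3) else Rn.from_euler('xyz',e).as_matrix()
def cam(n):
    p=cams.camera_params(n); a=np.asarray(p['attitude'],float)
    R=Rn.from_quat(a).as_matrix() if a.shape==(4,) else Rr(a)
    return np.array(p['intrinsics']),np.array(p['D'],float),np.array(p['position'],float),R
def cloud(n,dep,c=None):
    K,D,t,R=c or cam(n)
    v,u=np.mgrid[:480,:640]
    pn=cv2.undistortPoints(np.stack([u,v],-1).reshape(-1,1,2).astype(float),K,D).reshape(480,640,2)
    P=np.dstack([pn,np.ones((480,640))])*dep[...,None]
    return P@R.T+t
def save(n,f): 
    cv2.imwrite('pics/'+f,n[...,::-1])
E
python3 - <<'E'
from h import *
s=arm.get_state()
for k in('t','eef_pos','ee_rot','width','force'):print(k,s[k])
print(arm.tcp_to_tips, [x for x in dir(arm) if x[0]!='_'])
for n in('scene','top'):
    im,d=cams.grab_frame(n); p=cams.camera_params(n); print(n,p['position'],p['attitude'])
    save(im,n+'0.png'); np.save(n+'0.npy',d)
    for q in('soap_box','flap','flap_tab','cup_blue','lens','tablet_stand','bottle','mug','spare_valve','brush','screwdriver'):
        print(q,[(np.round(r['xyz'],3).tolist(),round(r['score'],2)) for r in finder.find_in(n,q)[:2]])
print(arm.get_state()['t'])
E
```

```text
pics
t 0.0
eef_pos [ 0.27194408 -0.61757758  0.4037355 ]
ee_rot [ 3.13996070e+00 -1.82236530e-04 -2.72691578e+00]
width 0.08766004587329287
force [ 0.4331457   0.75320457 -0.63602589]
0.1781 ['Unreachable', 'get_state', 'tcp_to_tips']
scene [ 1.17039915 -0.90599715  0.97261868] [-2.23874894 -0.01356671  0.60673062]
soap_box [([0.58, -0.198, 0.141], 0.63)]
flap [([0.556, -0.174, 0.154], 0.6), ([0.686, 0.203, 0.06], 0.41)]
flap_tab [([0.555, -0.174, 0.154], 0.61)]
cup_blue []
lens [([0.672, 0.213, 0.095], 0.82), ([0.596, 0.486, 0.061], 0.57)]
tablet_stand [([0.687, 0.202, 0.061], 0.57), ([0.596, 0.487, 0.061], 0.35)]
bottle [([0.555, -0.519, 0.114], 0.82)]
mug [([0.595, 0.489, 0.06], 0.58)]
spare_valve [([0.457, 0.174, 0.027], 0.65), ([0.431, 0.325, 0.02], 0.4)]
brush [([0.426, 0.328, 0.018], 0.87), ([0.555, -0.52, 0.114], 0.16)]
screwdriver [([0.687, 0.204, 0.057], 0.4)]
top [ 0.44386195 -0.01642995  1.48957609] [-3.08384081e+00 -1.11810340e-03 -1.54397040e+00]
soap_box [([0.555, -0.156, 0.152], 0.8)]
flap [([0.545, -0.16, 0.154], 0.85), ([0.414, -0.02, 0.022], 0.73)]
flap_tab [([0.553, -0.156, 0.155], 0.68)]
cup_blue [([0.431, 0.334, 0.019], 0.6)]
lens [([0.664, 0.228, 0.086], 0.56)]
tablet_stand [([0.55, -0.154, 0.16], 0.58), ([0.66, 0.231, 0.085], 0.55)]
bottle [([0.527, -0.485, 0.128], 0.73)]
mug [([0.412, -0.018, 0.025], 0.65), ([0.595, 0.526, 0.043], 0.6)]
spare_valve [([0.446, 0.177, 0.031], 0.58), ([0.66, 0.231, 0.086], 0.46)]
brush [([0.433, 0.334, 0.018], 0.91), ([0.662, 0.228, 0.084], 0.59)]
screwdriver [([0.414, -0.02, 0.024], 0.74)]
1.2
```

```bash
python3 - <<'E'
import cv2,numpy as np
a=cv2.imread('pics/scene0.png');b=cv2.imread('pics/top0.png')
cv2.imwrite('pics/both.png',np.vstack([a,b])[:, :] if 0 else cv2.resize(np.hstack([a,b]),(800,300)))
E
```

```text
(no output)
```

View pics/scene0.png

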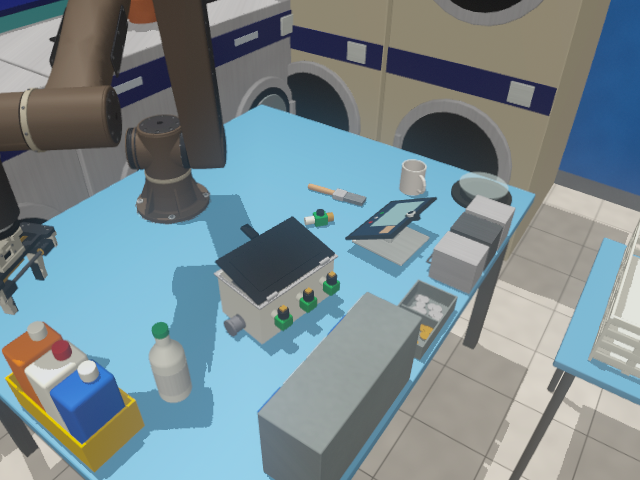

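View pics/top0.png

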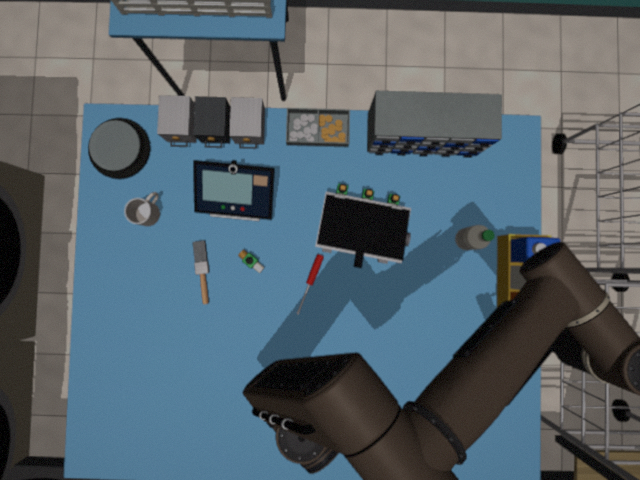

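```bash
python3 - <<'E'
from h import *
for n in('top','scene'):
    im=cv2.imread(f'pics/{n}0.png')[...,::-1].astype(int); d=np.load(n+'0.npy'); X=cloud(n,d); ok=d>0
    dark=(im.max(2)<75)&ok&(X[...,2]>0.12)&(X[...,0]>.38)&(X[...,0]<.68)&(X[...,1]>-.32)&(X[...,1]<-.02)&(X[...,2]<.2)
    P=X[dark]; c=P.mean(0); nrm=np.linalg.svd(P-c,full_matrices=0)[2][2]; nrm*=np.sign(nrm[2])
    print(n,len(P),'c',c,'n',nrm,'tilt',np.degrees(np.arccos(nrm[2])),'rms',np.std((P-c)@nrm))
    r=cv2.minAreaRect(P[:,:2][P[:,0]>0].astype(np.float32)); print(r, cv2.boxPoints(r).round(3).tolist())
    # tab
    lo=P[np.argsort(P[:,0])[:max(20,len(P)//60)]]; print('tabend',lo.mean(0),lo.min(0),lo.max(0))
    # tablet
    T=(X[...,0]>.54)&(X[...,0]<.8)&(X[...,1]>.07)&(X[...,1]<.36)&(X[...,2]>.025)&(X[...,2]<.2)&ok
    P=X[T]
    for _ in range(6):
        c=P.mean(0); nrm=np.linalg.svd(P-c,full_matrices=0)[2][2]; nrm*=np.sign(nrm[2]); P=X[T][abs((X[T]-c)@nrm)<.004]
    print('tablet',len(P),T.sum(),'n',nrm,'tilt',np.arccos(nrm[2]),'az',np.degrees(np.arctan2(nrm[1],nrm[0])))
    ex=np.array([0,0,1])-nrm*nrm[2]; ex/=np.linalg.norm(ex); ey=np.cross(nrm,ex)
    q=np.c_[(P-c)@ex,(P-c)@ey].astype(np.float32); r=cv2.minAreaRect(q); bx=cv2.boxPoints(r); print(r); print((c+bx[:,:1]*ex+bx[:,1:]*ey).round(3).tolist(), ex,ey)
    for m in finder.masks_of(n,'lens')[:2]:
        k=m['mask']&ok; v,u=np.where(m['mask']); print('lens',m['score'],k.sum(),u.mean(),v.mean(),u.min(),u.max(),v.min(),v.max(),np.median(X[k],0))
E
```

```text
top 4413 c [ 0.55140823 -0.15920702  0.15601732] n [ 0.22634898 -0.03800344  0.97330462] tilt 13.268645871017673 rms 0.002926150984146105
((0.5503184795379639, -0.15997077524662018), (0.24903234839439392, 0.22715340554714203), 81.20470428466797) [[0.4189999997615814, -0.26600000262260437], [0.6439999938011169, -0.30000001192092896], [0.6819999814033508, -0.05400000140070915], [0.4569999873638153, -0.019999999552965164]]
tabend [ 0.45045986 -0.14272919  0.18137716] [ 0.43888656 -0.15453959  0.17323721] [ 0.46166007 -0.13117601  0.19130947]
tablet 3484 4235 n [-0.47661596  0.03419764  0.87844621] tilt 0.49819559438858235 az 175.8960069588587
((0.0016726180911064148, 0.00031322985887527466), (0.1787770539522171, 0.24534472823143005), 0.17429308593273163)
[[0.593, 0.361, 0.043], [0.576, 0.116, 0.043], [0.733, 0.105, 0.128], [0.75, 0.35, 0.128]] [ 0.8761937  -0.06286772  0.47784124] [ 7.15669575e-02  9.97435798e-01 -3.46944695e-18]
lens 0.81 4315 232.921247113164 189.64942263279445 192 274 160 219 [0.66348776 0.23133006 0.08510613]
scene 3357 c [ 0.56488263 -0.19933172  0.15241692] n [ 0.
[... 281 characters left out ...]
6909999847412109, -0.26899999380111694], [0.6269999742507935, -0.07500000298023224]]
tabend [ 0.48297282 -0.1856164   0.17102235] [ 0.45561521 -0.25045327  0.16507464] [ 0.49035524 -0.13841518  0.1785576 ]
tablet 1729 1903 n [-0.47400857  0.030721    0.87998415] tilt 0.4949675046231505 az 176.29178532780185
((-0.001372799277305603, 0.010565370321273804), (0.24898235499858856, 0.18308435380458832), 89.31118774414062)
[[0.575, 0.112, 0.043], [0.736, 0.1, 0.13], [0.754, 0.348, 0.131], [0.594, 0.361, 0.044]] [ 0.87814177 -0.05691331  0.47500306] [ 6.46753818e-02  9.97906356e-01 -3.46944695e-18]
lens 0.62 1964 390.9279553526129 219.34601725012683 345 435 197 240 [0.66998771 0.2168529  0.08847241]
```

```bash
cat >> h.py <<'E'
def go(pos,yaw=None,s=None):
    s=s or arm.get_state(); R=Rr(s['ee_rot']); d=R.T@(np.asarray(pos)-s['eef_pos'])
    y=np.degrees(np.arctan2(R[1,0],R[0,0])); t=0 if yaw is None else -((yaw-y+180)%360-180)
    print('delta(tool) %.4f %.4f %.4f turn %.1f'%(*d,t),'| len %.3f'%np.linalg.norm(d),'yaw now %.1f'%y, 'pos',np.round(s['eef_pos'],4))
E
python3 - <<'E'
from h import *
go([.458,-.146,.43],171)
E
```

```text
delta(tool) -0.3603 0.3568 -0.0253 turn 32.8 | len 0.508 yaw now -156.2 pos [ 0.272  -0.6177  0.4047]
```

play_rows([
  [[-0.04, 0.04, -0.025, 8], [-0.08, 0.08, -0.025, 16], [-0.12, 0.12, -0.025, 24], [-0.16, 0.16, -0.025, 33], [-0.2, 0.2, -0.025, 33]],
], grip=0, newtons=10)

```text
t: 1.92
eef_pos: [0.3747, -0.3524, 0.4299]
ee_rot: [-3.141, 0.001, 2.978]
force: [0.9, -0.3, 0.6]
width: 0.0878
```

```bash
python3 - <<'E'
from h import *
go([.458,-.146,.43],171); print(arm.get_state()['t'])
E
```

```text
delta(tool) -0.0486 0.2172 -0.0001 turn -0.4 | len 0.223 yaw now 170.6 pos [ 0.3747 -0.3524  0.4299]
1.925
```

play_rows([
  [[-0.012, 0.054, 0, 0], [-0.024, 0.108, 0, 0], [-0.036, 0.162, 0, 0], [-0.048, 0.217, 0, 0], [-0.048, 0.217, 0, 0]],
])

```text
t: 2.55
eef_pos: [0.4577, -0.1447, 0.43]
ee_rot: [3.141, 0.001, 2.985]
force: [-0.0, -0.1, 0.1]
width: 0.0875
```

```bash
python3 - <<'E'
from h import *
go([.458,-.146,.43],171)
c=cam('wrist'); im,d=cams.grab_frame('wrist'); save(im,'w1.png'); print(c[2],c[3].round(2).tolist()); X=cloud('wrist',d,c); np.save('w1.npy',X)
for q in('flap_tab','flap','soap_box'):
    for m in finder.masks_of('wrist',q)[:1]:
        k=m['mask']&(d>0); v,u=np.where(m['mask']); print(q,m['score'],k.sum(),u.min(),u.max(),v.min(),v.max(),X[k].min(0).round(3),X[k].max(0).round(3))
print(finder.find_in('wrist','flap_tab')[:1])
E
```

```text
delta(tool) -0.0005 -0.0012 -0.0000 turn 0.0 | len 0.001 yaw now 171.0 pos [ 0.4577 -0.1447  0.43  ]
[ 0.38734852 -0.13486238  0.4089357 ] [[0.16, 0.95, 0.26], [0.99, -0.15, -0.04], [-0.0, 0.26, -0.97]]
flap_tab 0.73 23613 112 520 218 410 [ 0.428 -0.277  0.042] [ 0.582 -0.028  0.351]
flap 0.68 23871 113 520 218 410 [ 0.424 -0.373 -0.003] [0.613 0.049 0.351]
soap_box 0.94 38761 112 521 213 410 [ 0.422 -0.372 -0.003] [0.614 0.05  0.351]
[{'xyz': [0.5071, -0.1526, 0.1662], 'score': 0.95}]
```

View pics/w1.png

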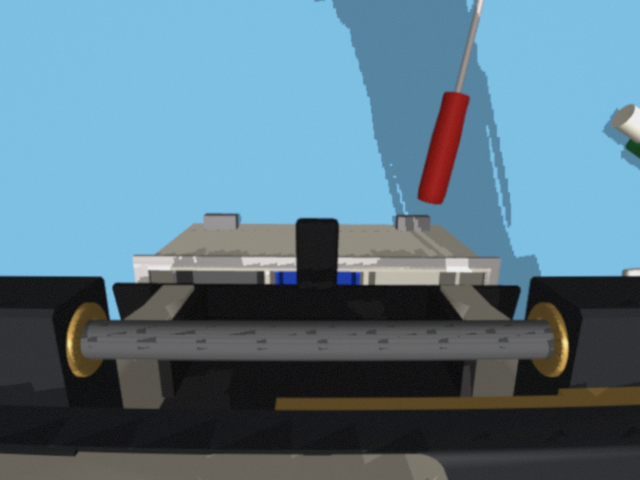

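The wrist view shows the tab at u 296–338, v 218–285, and the blue cup in the middle bay (u 277–360, v 278) with grey to its left and white to its right.

```bash
python3 - <<'E'
from h import *
X=np.load('w1.npy'); im=cv2.imread('pics/w1.png').astype(int)
k=np.zeros((480,640),bool); k[221:270,299:335]=1; k&=(im.max(2)<70)&(X[...,2]>.12)&(X[...,2]<.25)
P=X[k];print(len(P),P.min(0).round(4),P.max(0).round(4))
for v in(221,225,235,245,255,265,275,283):
    r=X[v]; i=np.where((im[v].max(1)<70)&(np.arange(640)>285)&(np.arange(640)<350)&(r[:,2]>.12))[0]
    if len(i): print(v,i.min(),i.max(),r[i].mean(0).round(4),r[i.min()].round(4),r[i.max()].round(4))
# front rim line
for u in(150,200,250,400,450,480): print('rim',u,X[261,u].round(4),X[266,u].round(4))
# flap front edge
for u in(150,250,400,480): print('flapedge',u,X[286,u].round(4),X[290,u].round(4))
E
```

```text
1756 [ 0.4355 -0.1574  0.1765] [ 0.4671 -0.1336  0.1864]
221 298 336 [ 0.4371 -0.1427  0.1816] [ 0.4358 -0.1531  0.1801] [ 0.439  -0.1325  0.1804]
225 296 337 [ 0.4388 -0.1433  0.1836] [ 0.4371 -0.1543  0.1837] [ 0.4406 -0.1323  0.1834]
235 296 337 [ 0.4445 -0.1442  0.183 ] [ 0.4428 -0.1553  0.1826] [ 0.4468 -0.1331  0.1809]
245 296 337 [ 0.4505 -0.1451  0.1815] [ 0.4493 -0.1566  0.1794] [ 0.4529 -0.1339  0.1795]
255 297 337 [ 0.4566 -0.1458  0.1803] [ 0.4547 -0.1569  0.181 ] [ 0.4591 -0.1347  0.178 ]
265 297 336 [ 0.461  -0.147   0.1846] [ 0.4615 -0.1581  0.1779] [ 0.4655 -0.1362  0.1762]
275 297 336 [ 0.4695 -0.1481  0.1771] [ 0.4679 -0.1593  0.1767] [ 0.4716 -0.1371  0.176 ]
283 297 336 [ 0.4748 -0.149   0.1758] [ 0.4732 -0.1603  0.1753] [ 0.478  -0.1378  0.1723]
rim 150 [ 0.4586 -0.2639  0.1285] [ 0.4622 -0.2648  0.1287]
rim 200 [ 0.464  -0.2291  0.1286] [ 0.4674 -0.2297  0.1292]
rim 250 [ 0.4691 -0.1945  0.1296] [ 0.4727 -0.1953  0.1296]
rim 400 [ 0.4855 -0.0923  0.1287] [ 0.4887 -0.0929  0.1301]
rim 450 [ 0.4915 -0.0575  0.1274] [ 0.4948 -0.058   0.1284]
rim 480 [ 0.4944 -0.0369  0.1285] [ 0.4979 -0.0373  0.1291]
flapedge 150 [ 0.4636 -0.2491  0.1697] [ 0.4661 -0.2498  0.1697]
flapedge 250 [ 0.4735 -0.1895  0.1678] [ 0.4751 -0.1894  0.1704]
flapedge 400 [ 0.4878 -0.0998  0.1675] [ 0.4894 -0.1004  0.1698]
flapedge 480 [ 0.4956 -0.0514  0.1674] [ 0.497  -0.0524  0.1701]
```

play_rows([
  [[0.0045, -0.0015, 0.03, 0], [0.0045, -0.0015, 0.06, 0], [0.0045, -0.0015, 0.085, 0], [0.0045, -0.0015, 0.095, 0], [0.0045, -0.0015, 0.095, 0]],
])

```text
t: 3.42
eef_pos: [0.4518, -0.149, 0.3346]
ee_rot: [-3.141, -0.001, 2.979]
force: [0.7, 0.5, 0.6]
width: 0.0879
```

play_rows([
  [[0, 0, 0, 0], [0, 0, 0, 0], [0, 0, 0, 0], [0, 0, 0, 0], [0, 0, 0, 0]],
], grip=255, newtons=10)

```text
t: 4.05
eef_pos: [0.452, -0.1483, 0.3348]
ee_rot: [3.142, 0.0, 2.981]
force: [-0.1, 0.7, -0.3]
width: 0.0429
```

play_rows([
  [[0, 0, 0, 0], [0, 0, 0, 0], [0, 0, 0, 0], [0, 0, 0, 0]],
])

```text
t: 4.55
eef_pos: [0.4522, -0.1462, 0.3342]
ee_rot: [3.137, 0.0, 2.98]
force: [-0.1, 21.7, 1.6]
width: 0.0263
```

play_rows([
  [[0, 0.0025, 0, 0], [0, 0.0025, 0, 0]],
])

```text
t: 4.8
eef_pos: [0.4525, -0.1446, 0.3343]
ee_rot: [3.139, 0.0, 2.981]
force: [-0.3, 10.8, 0.9]
width: 0.0238
```

play_rows([
  [[0, 0.002, 0, 0], [-0.009, 0.002, -0.027, 0], [-0.023, 0.002, -0.052, 0], [-0.04, 0.002, -0.075, 0]],
])

```text
t: 5.3
eef_pos: [0.492, -0.1504, 0.4101]
ee_rot: [3.142, -0.001, 2.98]
force: [3.2, -0.2, -6.2]
width: 0.024
```

play_rows([
  [[-0.02, 0, -0.02, 0], [-0.044, 0, -0.036, 0], [-0.07, 0, -0.049, 0], [-0.097, 0, -0.057, 0], [-0.125, 0, -0.061, 0]],
])

```text
t: 5.92
eef_pos: [0.616, -0.1708, 0.4714]
ee_rot: [-3.141, -0.0, 2.98]
force: [-2.4, 0.8, 1.2]
width: 0.024
```

play_rows([
  [[-0.016, 0, -0.0005, 0], [-0.03, 0, 0.0005, 0], [-0.042, 0, 0.002, 0], [-0.055, 0, 0.005, 0], [-0.055, 0, 0.005, 0]],
])

```text
t: 6.55
eef_pos: [0.6712, -0.1797, 0.4656]
ee_rot: [-3.141, 0.002, 2.98]
force: [2.0, -2.8, 2.8]
width: 0.0242
```

play_rows([
  [[0, 0, 0, 0], [0, 0, 0, 0], [0, 0, 0, 0], [0, 0, 0, 0], [0, 0, -0.03, 0]],
], grip=90)

```text
t: 7.18
eef_pos: [0.6696, -0.1789, 0.4933]
ee_rot: [3.142, -0.005, 2.98]
force: [0.9, 0.4, 0.8]
width: 0.0565
```

play_rows([
  [[0, 0, -0.04, 0], [0.05, 0, -0.045, 0], [0.1, 0, -0.045, 0], [0.15, 0, -0.04, 0], [0.17, 0, -0.04, 0]],
])

```text
t: 7.8
eef_pos: [0.4993, -0.1518, 0.5364]
ee_rot: [3.141, 0.001, 2.981]
force: [1.0, 0.4, -0.6]
width: 0.057
```

```bash
python3 - <<'E'
from h import *
s=arm.get_state(); print(s['eef_pos'],s['width'],s['t'])
im2,d2=cams.grab_frame('top'); save(im2,'t2.png');np.save('t2.npy',d2)
for q in('cup_blue_grip','cup_blue','cup_white','cup_grey'): print(q,[(r['xyz'],r['score']) for r in finder.find_in('top',q)[:1]])
s=arm.get_state();c=cam('wrist'); im,d=cams.grab_frame('wrist'); save(im,'w2.png'); X=cloud('wrist',d,c); np.save('w2.npy',X)
for q in('cup_blue_grip','cup_blue','flap'): print(q,[(r['xyz'],r['score']) for r in finder.find_in('wrist',q)[:1]])
a=cv2.resize(im,(480,360));b=im2[100:380,150:450]; save(np.hstack([a,cv2.resize(b,(320,299))if 0 else cv2.copyMakeBorder(cv2.resize(b,(320,299)),0,61,0,0,0)]),'c2.png')
E
```

```text
[ 0.49925658 -0.15175644  0.53642461] 0.05695426683807657 7.8
cup_blue_grip []
cup_blue [([0.598, 0.5272, 0.0434], 0.63)]
cup_white []
cup_grey []
cup_blue_grip [([0.541, -0.1617, 0.0418], 0.97)]
cup_blue [([0.5397, -0.1585, 0.0505], 0.85)]
flap [([0.6428, -0.1752, 0.1928], 0.72)]
```

View pics/c2.png

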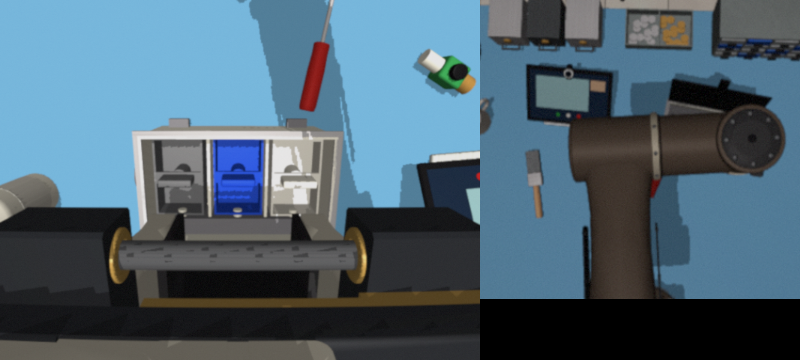

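```bash
python3 - <<'E'
from h import *
X=np.load('w2.npy'); im=cv2.cvtColor(cv2.imread('pics/w2.png'),cv2.COLOR_BGR2HSV).astype(int)
b=(im[...,0]>110)&(im[...,0]<130)&(im[...,1]>140)
b[:,:270]=0;b[:,370:]=0
P=X[b]; print(len(P),np.histogram(P[:,2],bins=np.arange(0,.16,.01)))
a=np.radians(-9); B=np.array([[np.cos(a),np.sin(a)],[-np.sin(a),np.cos(a)]])
o=np.array([.541,-.1594])
for z0,z1 in((.112,.14),(.08,.095)):
    Q=P[(P[:,2]>z0)&(P[:,2]<z1)]; L=(Q[:,:2]-o)@B.T
    print(z0,len(Q),'box-frame min/max',np.percentile(L,[1,99],axis=0).round(4).tolist(),'mean',L.mean(0).round(4),'z',np.percentile(Q[:,2],[5,50,95]))
E
```

```text
6391 (array([   0,    0,    0,    0, 3443,  267,  295,  261, 1331,   99,  117,
        501,   33,    0,    0]), array([0.  , 0.01, 0.02, 0.03, 0.04, 0.05, 0.06, 0.07, 0.08, 0.09, 0.1 ,
       0.11, 0.12, 0.13, 0.14, 0.15]))
0.112 521 box-frame min/max [[-0.0048, -0.0215], [0.0054, 0.021]] mean [-0.0004 -0.0003] z [0.11341974 0.1186777  0.12006921]
0.08 1380 box-frame min/max [[-0.0485, -0.0337], [0.0556, 0.0335]] mean [0.0083 0.0011] z [0.08199606 0.08683182 0.08892858]
```

```bash
python3 - <<'E'
from h import *
go([.541,-.1594,.271],171)
E
```

```text
delta(tool) -0.0392 -0.0011 0.2640 turn -0.2 | len 0.267 yaw now 170.8 pos [ 0.5028 -0.152   0.5351]
```

play_rows([
  [[-0.02, -0.0005, 0.05, 0], [-0.04, -0.001, 0.1, 0], [-0.04, -0.001, 0.15, 0], [-0.04, -0.001, 0.2, 0], [-0.04, -0.001, 0.2, 0]],
])

```text
t: 8.88
eef_pos: [0.5405, -0.1594, 0.3318]
ee_rot: [-3.14, -0.009, 2.98]
force: [0.6, 0.2, 1.0]
width: 0.0568
```

```bash
python3 - <<'E'
from h import *
for i in range(4):
    go([.541,-.1594,.271],171); cams.grab_frame('wrist')
E
```

```text
delta(tool) -0.0011 0.0002 0.0608 turn -0.3 | len 0.061 yaw now 170.7 pos [ 0.5405 -0.1594  0.3318]
delta(tool) 0.0004 0.0001 0.0638 turn -0.2 | len 0.064 yaw now 170.8 pos [ 0.5416 -0.1595  0.3348]
delta(tool) 0.0013 -0.0000 0.0657 turn -0.2 | len 0.066 yaw now 170.8 pos [ 0.5423 -0.1595  0.3367]
delta(tool) 0.0017 -0.0001 0.0667 turn -0.2 | len 0.067 yaw now 170.8 pos [ 0.5425 -0.1595  0.3377]
```

play_rows([
  [[0.0015, 0, 0.03, 0], [0.0015, 0, 0.055, 0], [0.0015, 0, 0.067, 0], [0.0015, 0, 0.067, 0]],
])

```text
t: 9.57
eef_pos: [0.5402, -0.1592, 0.2694]
ee_rot: [-3.142, 0.001, 2.981]
force: [-0.8, -0.2, 0.1]
width: 0.0566
```

play_rows([
  [[0, 0, 0, 0], [0, 0, 0, 0], [0, 0, 0, 0], [0, 0, 0, 0]],
], grip=255, newtons=15)

```text
t: 10.07
eef_pos: [0.5403, -0.1591, 0.2698]
ee_rot: [3.141, 0.002, 2.981]
force: [-0.3, 1.9, 5.4]
width: 0.0442
```

play_rows([
  [[0, 0, -0.02, 0], [0, 0, -0.045, 0], [0, 0, -0.07, 0], [0, 0, -0.09, 0], [0, 0, -0.09, 0]],
])

```text
t: 10.7
eef_pos: [0.5402, -0.1592, 0.3602]
ee_rot: [3.141, 0.003, 2.981]
force: [-0.5, 0.2, -0.7]
width: 0.0439
```

```bash
python3 - <<'E'
from h import *
for i in range(3): cams.grab_frame('wrist')
s=arm.get_state(); print(s['eef_pos'],s['force'],s['width'])
c=cam('wrist'); im,d=cams.grab_frame('wrist'); save(im,'w3.png'); X=cloud('wrist',d,c); np.save('w3.npy',X)
E
```

```text
[ 0.53946699 -0.15908437  0.35775446] [-0.21617107 -0.56515308 -0.53248867] 0.04407825906827541
```

View pics/w3.png

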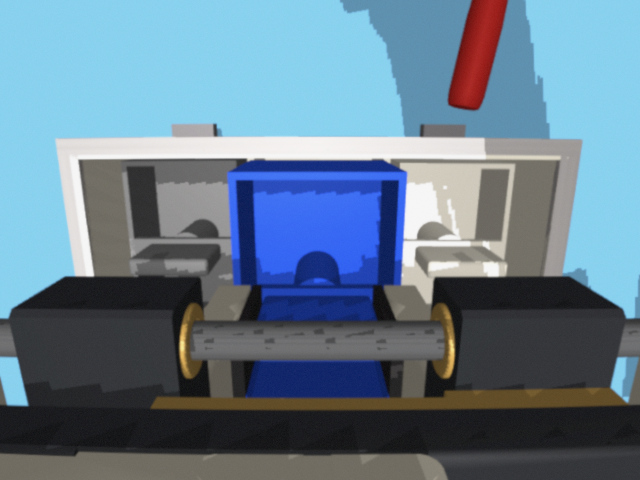

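play_rows([
  [[0.007, 0, 0, 0], [0.014, 0, 0, 0], [0.021, 0, 0, 0], [0.028, 0, 0, 0], [0.028, 0, 0, 0]],
])

```text
t: 11.52
eef_pos: [0.5118, -0.1546, 0.3592]
ee_rot: [3.141, 0.001, 2.981]
force: [4.1, -0.3, 3.5]
width: 0.0439
```

```bash
python3 - <<'E'
from h import *
for i in range(2): cams.grab_frame('wrist')
s=arm.get_state(); print(s['eef_pos'],s['force'],s['width'])
c=cam('wrist'); im,d=cams.grab_frame('wrist'); save(im,'w4.png'); X=cloud('wrist',d,c); np.save('w4.npy',X); np.save('w4cam.npy',np.c_[c[3],c[2]])
b=cv2.cvtColor(im,cv2.COLOR_RGB2HSV).astype(int); k=(b[...,0]>105)&(b[...,0]<130)&(b[...,1]>140)
a=np.radians(-9); B=np.array([[np.cos(a),np.sin(a),0],[-np.sin(a),np.cos(a),0],[0,0,1]])
pin=np.array([*s['eef_pos'][:2],s['eef_pos'][2]-.159])
L=((X-pin)@B.T)
for v in range(130,400,10):
    r=L[v][k[v]]; r=r[(abs(r[:,1])<.036)]
    if len(r)>3: print(v,len(r),'x %.4f z %.4f'%tuple(np.median(r[:,[0,2]],0)),'y',r[:,1].min().round(3),r[:,1].max().round(3))
E
```

```text
[ 0.51213086 -0.15459427  0.35888463] [ 3.2137696  -0.74219641  4.09276432] 0.04392281400044439
210 158 x -0.0351 z -0.0473 y -0.035 0.032
220 159 x -0.0251 z -0.0725 y -0.035 0.032
230 159 x -0.0181 z -0.0798 y -0.035 0.032
240 160 x -0.0133 z -0.0776 y -0.035 0.032
250 160 x -0.0083 z -0.0758 y -0.035 0.032
260 161 x -0.0035 z -0.0739 y -0.035 0.032
270 162 x 0.0014 z -0.0720 y -0.035 0.032
280 162 x 0.0062 z -0.0700 y -0.035 0.032
290 114 x 0.0111 z -0.0684 y -0.031 0.027
300 113 x 0.0160 z -0.0667 y -0.03 0.027
310 113 x 0.0205 z -0.0642 y -0.028 0.026
320 109 x -0.0325 z 0.0577 y -0.012 0.01
370 132 x 0.0489 z -0.0534 y -0.033 0.029
380 137 x 0.0536 z -0.0516 y -0.033 0.029
390 141 x 0.0582 z -0.0498 y -0.033 0.03
```

View pics/w4.png

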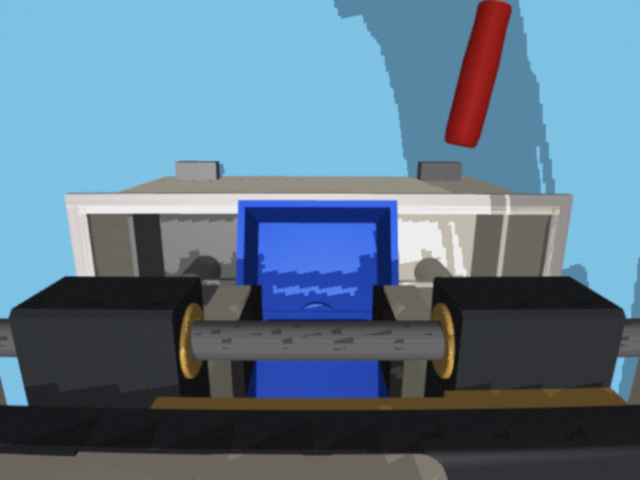

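play_rows([
  [[0.004, 0, 0, 0], [0.008, 0, 0, 0], [0.008, 0, 0, 0], [0.008, 0, 0, 0]],
])

```text
t: 12.18
eef_pos: [0.5046, -0.1534, 0.3588]
ee_rot: [-3.141, 0.0, 2.98]
force: [3.5, -1.7, 5.4]
width: 0.0439
```

```bash
cat >> h.py <<'E'
def tilt(f):
    s=arm.get_state(); c=cam('wrist'); im,d=cams.grab_frame('wrist'); save(im,f); X=cloud('wrist',d,c)
    R=Rr(s['ee_rot']); L=(X-s['eef_pos'])@R; L[...,2]-=.159
    b=cv2.cvtColor(im,cv2.COLOR_RGB2HSV).astype(int)
    k=(b[...,0]>105)&(b[...,0]<130)&(b[...,1]>140)&(L[...,2]>.04)&(L[...,2]<.095)&(abs(L[...,1])<.028)&(abs(L[...,0])<.06)
    P=L[k]; rng=np.random.default_rng(0); best=None
    for _ in range(300):
        q=P[rng.choice(len(P),3,0)]; n=np.cross(q[1]-q[0],q[2]-q[0]); n/=np.linalg.norm(n)+1e-12
        if abs(n[2])<.7: continue
        i=abs((P-q[0])@n)<.0015
        if best is None or i.sum()>best.sum(): best=i
    Q=P[best]; m=Q.mean(0); n=np.linalg.svd(Q-m,full_matrices=0)[2][2]; n*=np.sign(n[2])
    print('pos',np.round(s['eef_pos'],4),'F',np.round(s['force'],1),'w',s['width'],'t',s['t'])
    print('underside normal tool',n.round(4),'world',(R@n).round(4),'tilt',np.degrees(np.arccos((R@n)[2]*-1)).round(2),'dist of floor from pin',(m@n).round(4),best.sum(),len(P))
    return R,n,s
E
python3 - <<'E'
from h import *
cams.grab_frame('wrist');tilt('w5.png')
E
```

```text
pos [ 0.5046 -0.1534  0.3588] F [ 4.1 -0.3  5. ] w 0.04372770387484279 t 12.225
underside normal tool [-4.731e-01 -8.000e-04  8.810e-01] world [ 0.4672 -0.0768 -0.8808] tilt 28.26 dist of floor from pin 0.0678 11836 15507
```

play_rows([
  [[0, 0, 0, 0], [0, 0, 0, 0], [0, 0, 0, 0]],
], grip=255, newtons=45)

```text
t: 12.65
eef_pos: [0.5046, -0.1534, 0.3588]
ee_rot: [-3.142, 0.0, 2.981]
force: [4.0, -1.0, 5.1]
width: 0.044
```

play_rows([
  [[-0.005, 0, -0.03, 0], [-0.01, 0, -0.06, 0], [-0.01, 0, -0.09, -2.5], [-0.01, 0, -0.12, -5], [-0.01, 0, -0.12, -5]],
])

```text
t: 13.28
eef_pos: [0.5136, -0.155, 0.4792]
ee_rot: [3.141, -0.001, 3.068]
force: [-0.0, -0.4, -1.9]
width: 0.0436
```

```bash
python3 - <<'E'
from h import *
for i in range(4): cams.grab_frame('wrist')
tilt('w6.png')
im,d=cams.grab_frame('scene');save(im,'s6.png');np.save('s6.npy',d)
im,d=cams.grab_frame('top');np.save('t6.npy',d);save(im,'t6.png')
im=im[140:230,180:290]; save(cv2.resize(im,(770,630),interpolation=cv2.INTER_CUBIC)[:600],'t6c.png')
E
```

```text
pos [ 0.5136 -0.1548  0.4767] F [ 0.1 -0.9 -0.3] w 0.04366018022900588 t 13.475
underside normal tool [-0.4684 -0.0019  0.8835] world [ 0.4634 -0.0362 -0.8854] tilt 27.7 dist of floor from pin 0.0678 11871 15486
```

View pics/t6c.png

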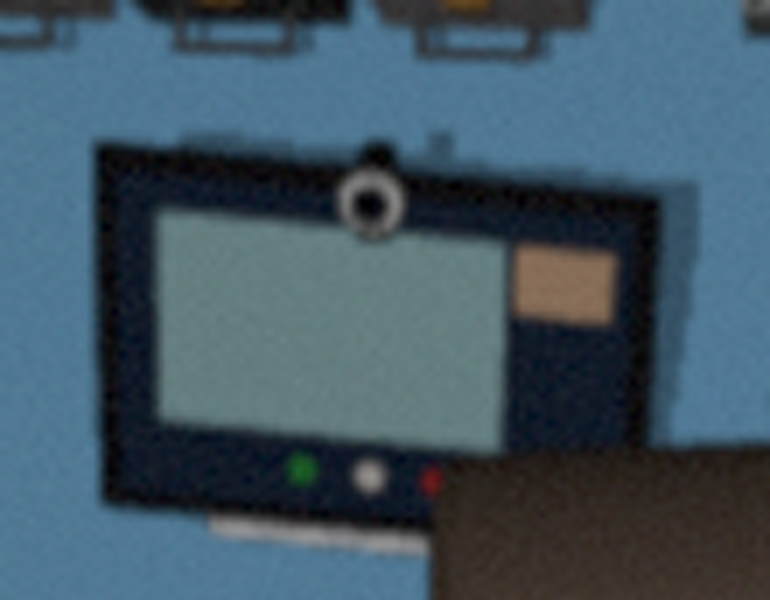

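The crop shows the silver lens ring centred at (371, 203), i.e. top-image pixel (232.6, 168.6), at the middle of the upper edge.

```bash
python3 - <<'E'
from h import *
N=np.array([-.4755,.0325,.879]);N/=np.linalg.norm(N)
K,D,t,R=cam('top'); d=np.load('top0.npy'); X=cloud('top',d)
print('depth heights:'); c0=np.array([.733+.75,.105+.35,.128*2])/2
print(((X[163:176,227:240]-c0)@N*1000).round(0))
pn=cv2.undistortPoints(np.array([[[232.57,168.57]]]),K,D)[0,0]; r=R@np.array([*pn,1])
w=X[165:173,228:238].reshape(-1,3); h=(w-c0)@N; 
for hh in(np.median(h),np.percentile(h,80)):
    s=((c0+hh*N-t)@N)/(r@N); print(hh,'lens',t+s*r)
# scene camera: ring detect
K,D,t,R=cam('scene')
for h in(.008,.014):
    q=c0+h*N; print(cv2.projectPoints(q[None],cv2.Rodrigues(R.T)[0],-R.T@t,K,D)[0].ravel())
E
```

```text
depth heights:
[[-9.000e+00 -7.000e+00 -1.260e+02 -1.230e+02  8.000e+00  9.000e+00
   3.000e+00  2.000e+00  8.000e+00 -1.100e+01 -1.190e+02 -1.170e+02
  -1.220e+02]
 [-3.000e+00 -1.000e+00 -2.000e+00 -2.000e+00  6.000e+00  3.000e+00
   9.000e+00  5.000e+00  0.000e+00 -6.000e+00 -7.000e+00 -6.000e+00
  -1.200e+02]
 [ 1.000e+00 -1.000e+00 -3.000e+00  4.000e+00  8.000e+00  8.000e+00
   1.000e+01  6.000e+00  3.000e+00 -4.000e+00  1.000e+00  2.000e+00
  -2.000e+00]
 [-5.000e+00 -3.000e+00  1.000e+00  1.300e+01  5.000e+00  6.000e+00
   1.331e+03  6.000e+00  8.000e+00 -0.000e+00 -4.000e+00 -6.000e+00
  -2.000e+00]
 [-1.000e+00  0.000e+00  9.000e+00  6.000e+00  1.400e+01  9.000e+00
   1.300e+01  1.100e+01  6.000e+00  1.300e+01 -5.000e+00  1.000e+00
   6.000e+00]
 [ 1.000e+00  0.000e+00  1.100e+01  8.000e+00  7.000e+00  9.000e+00
   8.000e+00  9.000e+00  1.300e+01  6.000e+00 -1.000e+00 -2.000e+00
  -0.000e+00]
 [-1.000e+00 -1.000e+00  8.000e+00  1.500e+01  8.000e+00  5.000e+00
   5.000e+00  5.000e+00  6.000e+00  9.000e+00 -1.000e+00 -1.000e+00
  -1.000e+00]
 [ 3.000e+00 -2.000e+00  1.300e+01 
[... 344 characters left out ...]
1  7.000e+00  1.000e+01  2.000e+00 -3.000e+00 -2.000e+00
   4.000e+00]
 [ 1.000e+00  5.000e+00 -0.000e+00  5.000e+00  4.000e+00  8.000e+00
   1.000e+01  1.000e+01  3.000e+00  4.000e+00  1.000e+00 -5.000e+00
   0.000e+00]
 [-0.000e+00  7.000e+00 -2.000e+00  3.000e+00  5.000e+00  3.000e+00
   4.000e+00  2.000e+00  9.000e+00 -2.000e+00 -1.000e+00  1.000e+00
   1.000e+00]
 [ 0.000e+00 -1.000e+00 -1.000e+00  4.000e+00 -1.000e+00 -2.000e+00
   3.000e+00  3.000e+00  4.000e+00  4.000e+00  2.000e+00 -1.000e+00
  -2.000e+00]]
0.0068764898650138274 lens [0.71965344 0.22890678 0.12395226]
0.010784075739102382 lens [0.71883929 0.22818253 0.12798365]
[416.93679933 212.09020133]
[416.27838413 210.12261604]
```

```bash
python3 - <<'E'
from h import *
go([.54,.06,.48],176); go([.6245,.2353,.462],176)
E
```

```text
delta(tool) -0.0100 0.2162 -0.0025 turn -0.2 | len 0.216 yaw now 175.8 pos [ 0.514  -0.1549  0.4775]
delta(tool) -0.0813 0.3973 0.0153 turn -0.2 | len 0.406 yaw now 175.8 pos [ 0.514  -0.1549  0.4775]
```

play_rows([
  [[0, 0.03, 0, 0], [-0.002, 0.07, 0, 0], [-0.004, 0.11, 0, 0], [-0.007, 0.15, 0, 0], [-0.01, 0.19, 0, 0]],
])

```text
t: 14.25
eef_pos: [0.5381, 0.0351, 0.4782]
ee_rot: [-3.141, -0.001, 3.068]
force: [0.5, -0.4, -0.1]
width: 0.0433
```

play_rows([
  [[-0.012, 0.04, 0, 0], [-0.026, 0.08, 0, 0], [-0.042, 0.12, 0.005, 0], [-0.055, 0.155, 0.01, 0], [-0.064, 0.18, 0.012, 0]],
])

```text
t: 14.88
eef_pos: [0.6158, 0.2101, 0.4653]
ee_rot: [-3.14, -0.002, 3.068]
force: [0.3, -0.1, -1.1]
width: 0.0434
```

```bash
python3 - <<'E'
from h import *
for i in range(4): cams.grab_frame('wrist')
tilt('w7.png'); go([.6245,.2353,.462],176)
E
```

```text
pos [0.6154 0.2087 0.4661] F [-0.4 -0.5 -0.4] w 0.04360325519817632 t 15.075
underside normal tool [-0.4679 -0.0017  0.8838] world [ 0.4656 -0.0368 -0.8842] tilt 27.84 dist of floor from pin 0.0679 11815 15566
delta(tool) -0.0073 0.0277 0.0046 turn -0.2 | len 0.029 yaw now 175.8 pos [0.6152 0.2082 0.4666]
```

play_rows([
  [[-0.004, 0.014, 0.0025, 0], [-0.0075, 0.028, 0.0045, 0], [-0.0075, 0.028, 0.0045, 0], [-0.0075, 0.028, 0.0045, 0]],
])

```text
t: 15.62
eef_pos: [0.6248, 0.2361, 0.462]
ee_rot: [-3.141, -0.0, 3.068]
force: [0.0, 0.2, -0.6]
width: 0.0435
```

```bash
python3 - <<'E'
from h import *
for i in range(6): cams.grab_frame('wrist')
R,n,s=tilt('w8.png'); nw=R@n; pin=s['eef_pos']-np.array([0,0,.159]); U=pin+.081*nw; L=np.array([.719,.2285,.126]); N=np.array([-.4755,.0325,.879]);N/=np.linalg.norm(N)
v=U-L; print('axial',v@N,'lateral',v-(v@N)*N,'angle',np.degrees(np.arccos(-nw@N)))
print(arm.get_state()['qd'])
im,d=cams.grab_frame('scene'); save(im,'s8.png')
X=cloud('scene',d); b=cv2.cvtColor(im,cv2.COLOR_RGB2HSV).astype(int)
k=(b[...,0]>108)&(b[...,0]<130)&(b[...,1]>150)&(d>0)&(np.linalg.norm(X-pin,axis=-1)<.14); P=X[k]; print('blue',k.sum())
A=-nw; ex=np.cross([0,1,0],A); ex/=np.linalg.norm(ex); ey=np.cross(A,ex); q=np.c_[(P-U)@ex,(P-U)@ey,(P-U)@A]; print('cup frame 2/98%',np.percentile(q,[2,98],axis=0).round(4).tolist())
v_,u_=np.where(k); print(u_.min(),u_.max(),v_.min(),v_.max())
save(cv2.resize(im[60:300,230:550],(800,600)),'s8c.png')
E
```

```text
pos [0.6248 0.2357 0.4624] F [0.2 0.1 0.1] w 0.04382848668867829 t 15.925
underside normal tool [-0.4676 -0.0027  0.8839] world [ 0.4664 -0.0372 -0.8838] tilt 27.9 dist of floor from pin 0.0679 11782 15582
axial 0.11995311571459237 lateral [0.00065275 0.00032623 0.00034105] angle 0.6471942941435463
[-0.00102888  0.00167198  0.00070984 -0.00046156 -0.00106173 -0.00080889]
blue 1283
cup frame 2/98% [[-0.048, -0.0382, 0.0028], [0.0617, 0.0321, 0.0834]]
370 421 138 178
```

View pics/s8c.png

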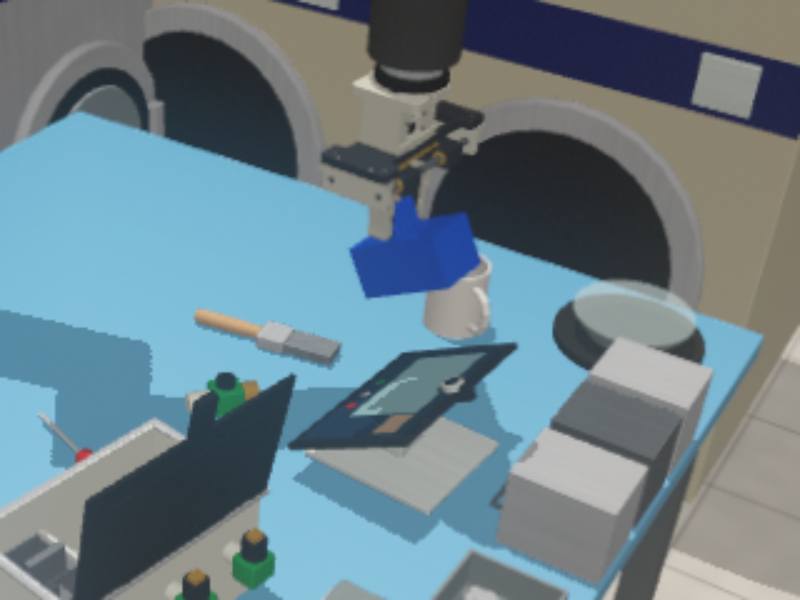

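```bash
python3 - <<'E'
from h import *
R,n,s=tilt('w9.png')
c=cam('wrist');im,d=cams.grab_frame('wrist');X8=cloud('wrist',d,c)
def rep(X,im,pin,A,az):
    ex=np.array([np.cos(az),np.sin(az),0]); ex-=A*(ex@A); ex/=np.linalg.norm(ex); ey=np.cross(A,ex); U=pin-.081*A
    q=np.dstack([(X-U)@ex,(X-U)@ey,(X-U)@A]); b=cv2.cvtColor(im,cv2.COLOR_RGB2HSV).astype(int)
    k=(b[...,0]>105)&(b[...,0]<130)&(b[...,1]>140)&(np.abs(q).max(-1)<.1)
    Q=q[k]; f=Q[(Q[:,0]<-.02)]; 
    w=f[(f[:,2]>.02)&(f[:,2]<.05)&(abs(f[:,1])<.025)]; r=f[(f[:,2]>.053)&(f[:,2]<.063)]
    print('inner front wall x',np.median(w[:,0]).round(4),len(w),'rim x',np.percentile(r[:,0],[3,50]).round(4),'y',np.percentile(r[:,1],[2,98]).round(4),'z',np.median(r[:,2]).round(4))
im3=cv2.imread('pics/w3.png')[...,::-1].copy()
rep(np.load('w3.npy'),im3,np.array([.5395,-.1591,.1988]),np.array([0,0,1.]),np.radians(-9))
rep(X8,im,s['eef_pos']-np.array([0,0,.159]),-R@n,np.radians(-4.2))
# scene-camera lens view
im,d=cams.grab_frame('scene');print([(r['xyz'],r['score']) for r in finder.find_in('scene','lens')[:2]])
E
```

```text
pos [0.6248 0.2358 0.4623] F [-0.3 -0.8 -1. ] w 0.043793926653927215 t 16.025
underside normal tool [-0.4687 -0.001   0.8834] world [ 0.4674 -0.0356 -0.8833] tilt 27.96 dist of floor from pin 0.0678 11816 15564
inner front wall x -0.0547 720 rim x [-0.0547 -0.0519] y [-0.0348  0.0322] z 0.0571
inner front wall x -0.0496 1573 rim x [-0.0524 -0.0495] y [-0.035   0.0324] z 0.057
[([0.6719, 0.2132, 0.0916], 0.7)]
```

play_rows([
  [[0.0025, 0.001, 0.001, 0], [0.0025, 0.001, 0.001, 0], [0.0025, 0.001, 0.001, 0], [0.0025, 0.001, 0.001, 0], [0.0025, 0.001, 0.001, 0]],
])

```text
t: 16.85
eef_pos: [0.6225, 0.2371, 0.4611]
ee_rot: [3.142, -0.0, 3.068]
force: [0.0, 0.1, -1.2]
width: 0.0437
```

```bash
python3 - <<'E'
from h import *
K,D,t,R=cam('scene'); print(cv2.projectPoints(np.array([[.719,.2285,.126]]),cv2.Rodrigues(R.T)[0],-R.T@t,K,D)[0].ravel())
for i in range(4): cams.grab_frame('wrist')
tilt('w10.png'); print(arm.get_state()['force'],np.abs(arm.get_state()['qd']).max())
E
```

```text
[410.50912996 212.31049785]
pos [0.6224 0.2371 0.4612] F [-0.1 -0.4 -0.9] w 0.04370536141902854 t 17.05
underside normal tool [-0.4671 -0.0014  0.8842] world [ 0.4657 -0.0359 -0.8842] tilt 27.84 dist of floor from pin 0.0679 11720 15548
[ 0.35028322 -0.11667794 -0.038397  ] 0.0016235952085412362
```

```bash
python3 -c "
from station import job_done; print(job_done())"
```

```text
the job is handed in; nothing more can be done
None
```

The job is handed in at about t = 17 s of the 54 s allowed, with the arm still holding the blue cup in the air in front of the tablet's lens.

**What I did:**
- I opened the flap by its tab to about 102°, and it stays open.
- I took the blue cup out of the middle bay, pinching its grip fin at the two ends.
- The moves only allow shifts and a turn about the tool's own axis. So I tilted the cup by pressing its side lightly (about 5 N) against the inside of the dispenser's front rim, letting it pivot in the fingers.
- I then raised the grip to 45 N and carried the cup to the lens.

**Last checks:**

| Check | Measured |
|---|---|
| Cup tilt | 27.8° |
| Screen tilt | about 28.5° |
| Angle between underside and line of sight | about 0.65° |
| Distance from underside to lens | about 12 cm |
| Off-centre | within a few mm |
| Steadiness | cup not slipping, joints at rest |

**Disagreements:**
- The wrist camera showed the cup had shifted about 2.5 mm in the fingers during tilting, and I corrected for it.
- The scene camera put the cup 3 to 7 mm off. About 3 mm of that is an offset between the scene and top cameras.
- The scene camera also put the lens about 2 pixels (a few mm) from my estimate.
- While closing on the tab, the grip was off-centre and the wrist briefly read 22 N sideways, so I re-centred it.

I did not re-measure the other cups or bench items afterwards. In the last picture they looked undisturbed, though the white cup was hidden by the flap.

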